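Trace the tactile guide line of a voting terminal

TASK

Check the tactile guide line on the touch panel of the uncovered voting terminal: lay the fingertips on the square pad and run them along the raised line, in light contact all the way, over the three beads in order to the round pad, and finish there with the fingertips still resting lightly on the round pad (the program finishes while holding that touch). The panel is sprung and gives a few millimetres under a fingertip: touch it gently and never push it in more than about 5 mm. Leave the keys and the covered terminal untouched, and do not pick up or disturb the loose things.

Things in the scene. Friction and masses are not known exactly. Their poses are not given: they have to be found in the camera images.
- panel_face (a point): Centre of the top face of the black touch panel (150 mm up the slope x 230 mm wide), on the uncovered white terminal; the panel slopes 8.6 degrees (0.15 rad), low side towards the three keys. Axes: x up the slope, y to the left along the panel, z out of the panel. The panel slides straight in along -z on springs as one piece with all its marks and does not tip. Its face stands 3 mm proud of the case around it.
- panel (a joint): How far the touch panel is pressed in, m: 0 at rest, stop at 0.008. Springs: about 1.6 N to start it moving, then 1.2 N per mm (about 4 N at 2 mm). More than 0.0055 counts as pressed too hard. Fingers held together make one fingertip narrow enough to ride on the line between two beads without touching both.
- pad_square: Square-cornered pad where the line starts: 24 mm (x) by 20 mm (y), white plastic, on the panel at (-50, 90) mm from panel_face. Origin on the panel face, its top is 3 mm above that. Axes: x up the slope, y to the left along the panel, z out of the panel.
- bead1: First round bead, 17 mm across at its foot, sloping sides, flat top 10 mm across; at (-50, 30) mm from panel_face, where the line bends.  Origin on the panel face, its top is 3 mm above that. Axes: x up the slope, y to the left along the panel, z out of the panel.
- bead2: Middle bead, like bead1, at panel_face's (0, 0). Origin on the panel face, its top is 3 mm above that. Axes: x up the slope, y to the left along the panel, z out of the panel.
- bead3: Third bead, like bead1, at (50, -30) mm from panel_face, where the line bends again. Origin on the panel face, its top is 3 mm above that. Axes: x up the slope, y to the left along the panel, z out of the panel.
- pad_round: Round pad where the line ends: 24 mm across at the top, white plastic, at (50, -90) mm from panel_face. Origin on the panel face, its top is 3 mm above that. Axes: x up the slope, y to the left along the panel, z out of the panel.
- line1: Raised straight rib of the guide line from the square pad to bead1: 44 mm long, 4 mm wide, 2.4 mm high. Origin at mid length on the panel face, x along the rib, z out of the panel.
- line2: Raised straight rib of the guide line from bead1 to bead2: 46 mm long, 4 mm wide, 2.4 mm high. Origin at mid length on the panel face, x along the rib, z out of the panel.
- line3: Raised straight rib of the guide line from bead2 to bead3: 46 mm long, 4 mm wide, 2.4 mm high. Origin at mid length on the panel face, x along the rib, z out of the panel.
- line4: Raised straight rib of the guide line from bead3 to the round pad: 42 mm long, 4 mm wide, 2.4 mm high. Origin at mid length on the panel face, x along the rib, z out of the panel.
- keys: Three grey keys (18 x 40 x 6 mm) in a row on the terminal's low front edge, 103 mm from panel_face towards its -x. Origin is the terminal's own: centre of its underside, on the table. Not to be touched.
- terminal: The uncovered white voting terminal, 260 mm (x) x 280 mm (y), fixed to the table; sloping top from 50 mm high at the front to 81 mm, then a level deck 81 mm high along the rear 55 mm. Origin at the centre of its underside, x towards the rear.
- spare: A second terminal of the same size beside it, its panel hidden under a ribbed white hood, at most 125 mm high, fixed. Origin at the centre of its underside. Not to be touched.
- roll: Loose roll of paper, 52 mm across, 40 mm high, standing on the terminal's rear deck. Origin at the centre of its underside.
- cartridge: Loose grey memory cartridge, 40 x 70 x 14 mm, on the table behind the terminals. Origin at the centre of its underside.
- driver: Loose screwdriver with a red handle, about 0.2 m long, lying on the table behind the terminals, blade towards its +x.

How it is judged:
On the way, in this order (a step that is already met when the one before it is completed fails the run):
1. the fingertips touch the square pad (contact force between the fingers and pad_square above 0.3 N).
2. the fingertips touch the guide line between the square pad and the first bead (contact force between the fingers and line1 above 0.3 N and contact force between the fingers and pad_square below 0.1 N and contact force between the fingers and bead1 below 0.1 N).
3. the fingertips touch the first bead (contact force between the fingers and bead1 above 0.3 N).
4. the fingertips touch the guide line between the first bead and the middle bead (contact force between the fingers and line2 above 0.3 N and contact force between the fingers and bead1 below 0.1 N and contact force between the fingers and bead2 below 0.1 N).
5. the fingertips touch the middle bead (contact force between the fingers and bead2 above 0.3 N).
6. the fingertips touch the guide line between the middle bead and the third bead (contact force between the fingers and line3 above 0.3 N and contact force between the fingers and bead2 below 0.1 N and contact force between the fingers and bead3 below 0.1 N).
7. the fingertips touch the third bead (contact force between the fingers and bead3 above 0.3 N).
8. the fingertips touch the guide line between the third bead and the round pad (contact force between the fingers and line4 above 0.3 N and contact force between the fingers and bead3 below 0.1 N and contact force between the fingers and pad_round below 0.1 N).
9. the fingertips touch the round pad (contact force between the fingers and pad_round above 0.3 N).
At the end, for the whole second after the job is handed in: The fingertips rest on the round pad with more than 0.3 N, the panel is pressed in more than 0.2 mm and less than 5.5 mm of its 8 mm, and the roll, cartridge and screwdriver are within 15 mm of where they stood (contact force between the fingers and pad_round above 0.3 N and value of joint panel between 0.0002 and 0.0055 m and distance of each of roll, cartridge, driver from where it was at the start of the episode below 0.015 m); the arm keeps its last pose, push and grip.
It fails at once if the panel is pressed too hard (more than 5.5 mm of its 8 mm travel) (value of joint panel above 0.0055 m).
It fails at once if the keys are touched (contact force between any of the fingers, the arm and keys above 0.5 N).
It fails at once if the covered terminal is touched (contact force between any of the fingers, the arm and spare above 0.5 N).
It fails at once if the roll, cartridge or screwdriver is disturbed or lifted (distance of any of roll, cartridge, driver from where it was at the start of the episode above 0.015 m).
It also fails if it takes over 45 s, if anything falls off the work surface, if the arm or the gripper's body presses on something with over 40 N, if the wrist force passes 120 N, or if a joint passes its speed limit or range.

ROBOT

A 6-joint arm with a two-finger parallel gripper is mounted at the origin on the work surface. World frame = base frame: x ahead of the robot, y to its left, z up, the work surface at z = 0. Lengths are in m, angles in rad, forces in N, time in s.
With the tool pointing down it reaches from about 0.275 to 0.725 m from the base axis. Payload 15.9 kg.
Tool frame: the origin (TCP) lies at the very end of the fingers, on their centre line; the grasp point (between the pads) lies 19 mm behind it; y points along the fingers, z is the direction in which the jaws open and shut, and the axes are right-handed (so a half turn about y gives the same grasp; the last joint's range is limited). The gripper opens to 85 mm and grips with 20 to 120 N. Pads are 22 mm wide; open, the fingers measure 114 mm over their backs; the gripper's body (76 mm by 85 mm) begins 54 mm behind the grasp point. The pads swing forward as they close: fully open they stand 13 mm farther back than shut.
Start: joints at [1.164, 0.213, -0.034, 1.323, 0, 1.571], TCP at [0.198, 0.459, 0.201] pointing down, gripper open.
Joint ranges: [-2.98, 2.98], [-0.74, 1.72], [-1.14, 1.35], [-2.1, 2.04], [-1.57, 1.44], [-3.14, 3.14]. Speed limits (rad/s): [1.89, 1.89, 2.39, 2.57, 3.14, 3.14].

INTERFACE

Orientations are given as a rotation vector (axis times angle).
In Python, from station import telemetry, imaging, close_job gives the robot as it stands.
- The arm moves only by the tool move_arm, never from a script. Its argument "motion" is a list that holds one entry, the list of rows, each a list of 6 numbers: the shift along the tool's x, y, z each as a share of 40 cm, from -1 to 1, then the turn, a rotation vector about the tool's x, y, z each as a share of 45 degrees, from -1 to 1. A call has 1 to 8 rows; each row is the pose to reach, as a shift and turn from the pose commanded when the call began, along the tool's axes at that moment; what a row does not reach only later rows make up. A row lasts 1/12 s, in which the tool goes at most 41.7 mm and 7.16 degrees, less where a joint would pass 70% of its speed; a pose out of reach is approached as far as the arm can. A call with a number of a shift or a turn outside -1 to 1 is refused whole. A call with a gripper value outside its range is refused whole. "jaw" is the gripper's target within -1 to 1 (shut at 1, half-way at 0, fully open at -1), set as the call begins (left out, the last holds). The fingers move at their own pace and stop on an object; "newtons" is the grip in N (left out, the last holds). Time passes only in rows, so rows that repeat a pose let the fingers close. It gives the time, the measured TCP pose, the force and the opening at its end, in the units of the state.
- telemetry.sense(): the state, without advancing time (a new reading comes with each control period).
- imaging.capture(name): name is "scene" or "top" or "wrist"; returns a dict with "img" (480x640x3 uint8, blue, green, red), "mtx" (3x3 intrinsics, pixels), "rvec" (rotation vector, rad) and "tvec" (3), from world to camera coordinates, as OpenCV has them. Camera axes: x right, y down, z forward; pixel columns grow to the right and rows downward; lengths in m; the calibration is good to about 2 mm. A picture is of the moment at which its call begins. There is no depth.
- close_job(): hands the job in, once; it reports no verdict.
The state is a dict: "t": time; "joint_positions": joint angles; "qd": joint speeds; "joint_torque": joint torques, N m; "tcp_pos": TCP position; "eef_rot": TCP orientation; "ft_force": force on the tool from outside, world axes, zero at the start; "ft_torque": the same for the moment, N m; "gripper_width": finger opening in m.
Only numpy, scipy, OpenCV 4.12 (cv2) and the standard library are available. Lean on these libraries where they do the work, as an engineer would, in place of code of your own. Each camera call takes 0.05 s, during which the arm holds its last target. There are 200 camera calls.

## Working session

There is one attempt and no reset: what is moved stays moved. The work goes in short steps, Python scripts to look and compute and a tool call to move; the robot and the scene stay as the last step left them, time stands still between calls to the robot, and variables do not carry over. Pictures are saved under pics/ and viewed, about 8 in all and at most 12, crops included, and the job is handed in when it is done.

Besides the shell and the picture viewer there is one more tool, called after ">>>" as name([rows], argument=value, ...), one row to a line, values as JSON. move_arm: Moves the arm, as the interface text tells. Its arguments: {"type":"object","properties":{"motion":{"type":"array"},"jaw":{"type":"number"},"newtons":{"type":"number"}},"required":["motion"]}

```bash
mkdir -p pics; ls
python3 - <<'E'
from station import telemetry, imaging
import cv2, numpy as np, pickle
s=telemetry.sense(); print(s)
d={}
for n in("scene","top","wrist"):
    c=imaging.capture(n); d[n]=c; cv2.imwrite(f"pics/{n}0.png",c["img"])
    R=cv2.Rodrigues(np.array(c["rvec"]))[0]; print(n,-R.T@np.ravel(c["tvec"]),R[2],np.ravel(c["mtx"]))
pickle.dump(d,open("d0.pkl","wb"))
E
```

```text
pics
{'t': 0.0, 'joint_positions': array([ 1.16400418e+00,  2.13343413e-01, -3.50859642e-02,  1.32349170e+00,
       -3.61919661e-07,  1.57079254e+00]), 'qd': array([ 0.00107404,  0.00032153,  0.00073195, -0.00119539,  0.00071524,
        0.00204111]), 'joint_torque': array([ 3.79352365e-03, -6.86160636e+01,  4.87117839e+01,  1.73362729e-02,
        1.66754321e-04,  9.85928523e-06]), 'tcp_pos': array([0.1976807 , 0.45884439, 0.20091189]), 'eef_rot': array([-1.54824607,  0.31931948, -0.31896108]), 'ft_force': array([-0.2680098 ,  0.53553816, -0.17262641]), 'ft_torque': array([-0.00229063, -0.0144302 , -0.02102479]), 'gripper_width': 0.08521734909186011}
scene [1.01467572 0.20631982 0.78173583] [-0.49751217 -0.25151185 -0.83019481] [492.43670956   0.         317.47396937   0.         492.43670956
 232.39740224   0.           0.           1.        ]
top [0.43109366 0.00270303 1.25248098] [ 0.13734818 -0.00148764 -0.99052171] [579.44489125   0.         317.83197733   0.         579.44489125
 242.54923753   0.           0.           1.        ]
wrist [0.12094772 0.49098343 0.37376928] [ 0.29773283 -0.12863736 -0.9459427 ] [404.78018305   0.         320.33456157   0.         404.78018305
 241.46220104   0.           0.           1.        ]
```

View pics/top0.png

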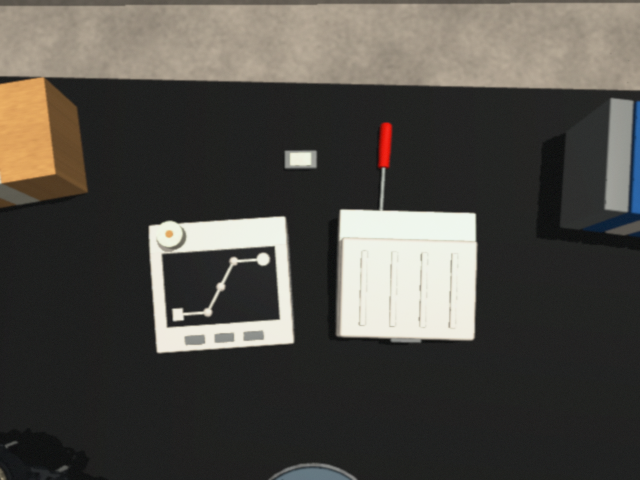

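View pics/scene0.png

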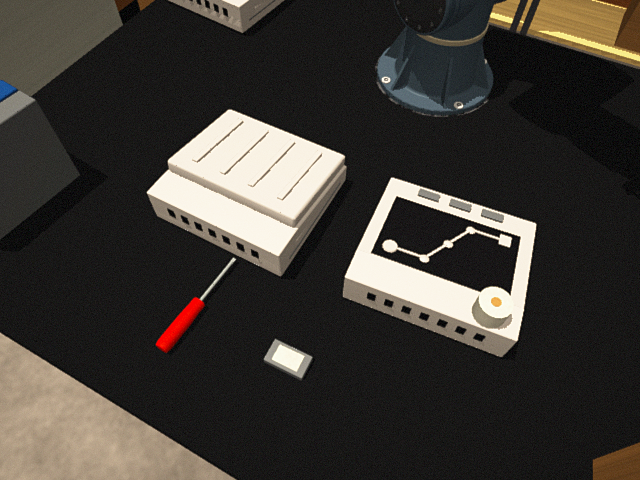

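The top view shows the uncovered terminal on the left: square pad (178,315), beads (208,313), (221,286), (234,261), round pad (263,259). The scene view shows the same with the round pad at (390,246) and the square pad at (505,240). I'll fit the panel pose by rendering it into both views.

```bash
cat > fit.py <<'E'
import cv2, numpy as np
from scipy.optimize import minimize, least_squares
from scipy.spatial.transform import Rotation as Ro
P={'sq':(-50,90),'b1':(-50,30),'b2':(0,0),'b3':(50,-30),'rd':(50,-90)}
def T(p):  # p: x,y,z,yaw -> R,t ; x up slope
    return Ro.from_euler('ZY',[p[3],-0.15]).as_matrix(), np.array(p[:3])
def proj(c,p,pts):
    R,t=T(p); w=np.asarray(pts,float)/1000@R.T+t
    return cv2.projectPoints(w,np.array(c['rvec'],float),np.array(c['tvec'],float),np.array(c['mtx'],float),None)[0][:,0]
def circ(c,r,z=3):
    a=np.linspace(0,2*np.pi,25)[:-1]; return [(c[0]+r*np.cos(t),c[1]+r*np.sin(t),z) for t in a]
def rect(c,hx,hy,z): return [(c[0]+i*hx,c[1]+j*hy,z) for i,j in((1,1),(1,-1),(-1,-1),(-1,1))]
polys=[rect(P['sq'],12,10,3),circ(P['rd'],12)]+[circ(P[k],7.) for k in('b1','b2','b3')]
ks=list(P)
for a,b in zip(ks,ks[1:]):
    a,b=np.array(P[a]),np.array(P[b]); d=(b-a)/np.linalg.norm(b-a); n=np.array([-d[1],d[0]])*2
    polys.append([(*q,2.4) for q in(a+n,b+n,b-n,a-n)])
S=4
def render(c,p,x0,y0,w,h):
    im=np.full((h*S,w*S),1,np.float32)
    def f(poly,v):
        q=((proj(c,p,poly)-[x0,y0]+.5)*S-.5); cv2.fillPoly(im,[np.round(q*16).astype(np.int32)],v,shift=4)
    f(rect((0,0),75,115,0),0.)
    for q in polys: f(q,1.)
    return cv2.GaussianBlur(cv2.resize(im,(w,h),interpolation=cv2.INTER_AREA),(0,0),.6)
def cost(p,cams):
    e=0
    for c in cams:
        q=proj(c,p,rect((0,0),78,118,0)); lo=np.floor(q.min(0)).astype(int)-2; hi=np.ceil(q.max(0)).astype(int)+2
        lo=np.maximum(lo,0); hi=np.minimum(hi,[640,480])
        w,h=hi-lo; r=render(c,p,*lo,w,h); m=np.zeros((h,w),np.uint8)
        cv2.fillConvexPoly(m,np.round(q-lo).astype(np.int32),1)
        if 'mask' in c: m=m*c['mask'][lo[1]:hi[1],lo[0]:hi[0]]
        g=c['img'][lo[1]:hi[1],lo[0]:hi[0]].mean(2)/255
        m=m>0; A=np.c_[r[m],np.ones(m.sum())]; s,res,_,_=np.linalg.lstsq(A,g[m],rcond=None)
        e+=res[0]/m.sum()/g[m].var() if len(res) else 9
    return e/len(cams)
def fit(cams,p0,free=(0,1,2,3)):
    free=list(free); p0=np.array(p0,float); sc=np.array([.004,.004,.004,.02])[free]
    def F(u): p=p0.copy(); p[free]+=u*sc; return cost(p,cams)
    best=None
    for k in range(2):
        r=minimize(F,np.zeros(len(free)),method='Nelder-Mead',options=dict(initial_simplex=np.vstack([np.zeros(len(free)),np.eye(len(free))]),xatol=.005,fatol=1e-6))
        p0[free]+=r.x*sc
    return p0,r.fun
E
python3 - <<'E'
from fit import *; import pickle
d=pickle.load(open('d0.pkl','rb'))
px={'top':[(178,315),(208,313),(221,286),(234,261),(263,259)],'scene':[(505,240),(470,230),(447,244),(424,258),(390,246)]}
pts=[(*P[k],3) for k in P]
f=lambda p: np.concatenate([(proj(d[n],p,pts)-px[n]).ravel() for n in px])
r=least_squares(f,[.45,.2,.07,0]); print(r.x,np.abs(r.fun).max())
for s in(('top',),('scene',),('top','scene')):
    print(s,*fit([d[n] for n in s],r.x,(0,1,3) if len(s)==1 else (0,1,2,3)))
E
```

```text
[0.50001882 0.1980149  0.06488819 0.09767652] 1.6118173070261719
('top',) [0.5008183  0.1982762  0.06488819 0.09543874] 0.040773142436264356
('scene',) [0.49852886 0.19873789 0.06488819 0.0995846 ] 0.2969747165693407
('top', 'scene') [0.50063994 0.19815629 0.06772672 0.09428241] 0.15901067469825647
```

```bash
cat > plan.py <<'E'
import sys, json, os
from fit import *
from station import telemetry
PAN=json.load(open('pan.json'))
R,t=T(PAN)
# tool y=-n, tool z=sg*panel y
def tool(sg=1): 
    y=-R[:,2]; z=sg*R[:,1]; return np.c_[np.cross(y,z),y,z]
def cmd():
    if os.path.exists('cmd.json'):
        c=json.load(open('cmd.json')); return np.array(c['p']),np.array(c['R'])
    s=telemetry.sense(); return np.array(s['tcp_pos']),Ro.from_rotvec(s['eef_rot']).as_matrix()
def loc():
    s=telemetry.sense(); M=Ro.from_rotvec(s['eef_rot']).as_matrix()
    f=R.T@s['ft_force']; p,C=cmd()
    print('t %.2f'%s['t'],'meas loc mm',((s['tcp_pos']-t)@R*1000).round(2),'cmd loc',((p-t)@R*1000).round(2),'F loc',f.round(2),'w',round(s['gripper_width'],4),'tilt',(R.T@M[:,1]).round(3),(R.T@M[:,2]).round(3))
def row(tgt,M=None,wide=True,dec=3):
    p,C=cmd(); w=R@(np.array(tgt)/1000)+t
    M=C if M is None else M
    d=(C.T@(w-p)/.4).round(dec+1); r=(Ro.from_matrix(C.T@M).as_rotvec()/(np.pi/4)).round(3)
    return np.r_[d,r]
def commit(r):
    p,C=cmd(); r=np.array(r,float)
    json.dump(dict(p=(p+C@r[:3]*.4).tolist(),R=(C@Ro.from_rotvec(r[3:]*np.pi/4).as_matrix()).tolist()),open('cmd.json','w'))
E
echo '[0.5006,0.1982,0.068,0.0945]' > pan.json
python3 - <<'E'
from plan import *
s=telemetry.sense(); print(Ro.from_rotvec(s['eef_rot']).as_matrix().round(3))
loc()
for sg in(1,-1): print(sg,row((-50,90,70),tool(sg)))
E
```

```text
[[ 0.918 -0.     0.396]
 [-0.396 -0.001  0.918]
 [ 0.    -1.    -0.001]]
t 0.15 meas loc mm [-253.92  288.15  172.94] cmd loc [-253.92  288.15  172.94] F loc [0.1  0.25 1.24] w 0.0855 tilt [-0.15  -0.001 -0.989] [ 0.475  0.877 -0.073]
1 [ 0.7138  0.1784 -0.1736  0.049  -0.637  -0.187 ]
-1 [ 0.7138  0.1784 -0.1736  0.252   3.354   0.066 ]
```

>>> move_arm([
  [[0.714,0.178,-0.174,0.049,-0.637,-0.187],[0.714,0.178,-0.174,0.049,-0.637,-0.187],[0.714,0.178,-0.174,0.049,-0.637,-0.187],[0.714,0.178,-0.174,0.049,-0.637,-0.187],[0.714,0.178,-0.174,0.049,-0.637,-0.187],[0.714,0.178,-0.174,0.049,-0.637,-0.187],[0.714,0.178,-0.174,0.049,-0.637,-0.187],[0.714,0.178,-0.174,0.049,-0.637,-0.187]],
], jaw=1, newtons=30)

```text
t: 0.82
tcp_pos: [0.435, 0.2788, 0.1289]
eef_rot: [-1.56, -0.189, -0.046]
ft_force: [-1.3, 0.7, 0.9]
gripper_width: -0.0002
```

>>> move_arm([
  [[0,0,0,0,0,0],[0,0,0,0,0,0],[0,0,0,0,0,0],[0,0,0,0,0,0]],
])

```text
t: 1.15
tcp_pos: [0.432, 0.283, 0.1304]
eef_rot: [-1.558, -0.193, -0.043]
ft_force: [0.2, -1.1, 0.2]
gripper_width: -0.0004
```

Run:
```python
from plan import *
commit([0.714,0.178,-0.174,0.049,-0.637,-0.187]); loc()
from station import imaging
import pickle
d={n:imaging.capture(n) for n in('wrist','scene')}
pickle.dump(d,open('d1.pkl','wb'))
print(proj(d['wrist'],PAN,[(*P[k],3) for k in P]).round(0).tolist())
print(proj(d['scene'],PAN,[(*P[k],3) for k in P]).round(0).tolist())
w=d['wrist']['img']; s=cv2.resize(d['scene']['img'][100:380,320:600],(480,480))
cv2.imwrite('pics/a1.png',cv2.resize(np.hstack([w,s]),(800,343)))
```

```text
t 1.15 meas loc mm [-50.26  90.9   70.74] cmd loc [235.44  21.7   -0.44] F loc [ 0.12 -1.16  0.18] w -0.0004 tilt [ 0.     0.001 -1.   ] [-0.001  1.     0.001]
[[320.0, 244.0], [225.0, 243.0], [185.0, 314.0], [151.0, 376.0], [66.0, 376.0]]
[[504.0, 240.0], [470.0, 229.0], [448.0, 243.0], [424.0, 257.0], [390.0, 245.0]]
```

View pics/a1.png

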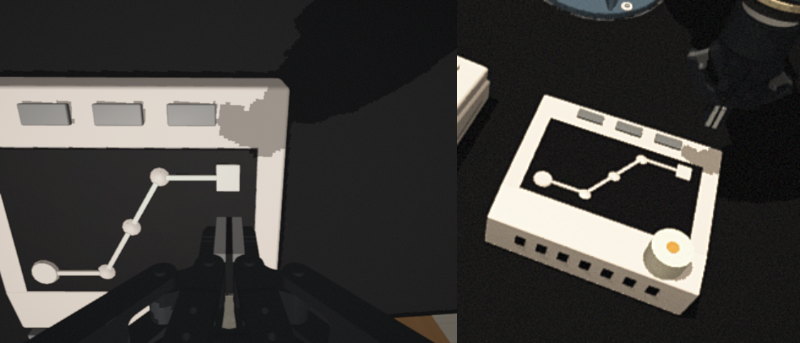

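The wrist view shows the shut fingers beside and above the square pad (full-resolution (319,249), 5 px from prediction), and the scene view shows the fingers clear of everything. Refining the fit with the wrist image.

```bash
rm cmd.json
python3 - <<'E'
from plan import *; import pickle
C=Ro.from_rotvec([-1.54824607,0.31931948,-0.31896108]).as_matrix(); p=np.array([0.1976807,0.45884439,0.20091189])
r=np.array([0.714,0.178,-0.174,0.049,-0.637,-0.187])
json.dump(dict(p=(p+C@r[:3]*.4).tolist(),R=(C@Ro.from_rotvec(r[3:]*np.pi/4).as_matrix()).tolist()),open('cmd.json','w'))
loc()
d=pickle.load(open('d1.pkl','rb')); d0=pickle.load(open('d0.pkl','rb'))
m=np.ones((480,640),np.uint8)
cv2.fillPoly(m,[np.array([(60,480),(170,370),(275,290),(370,290),(400,380),(640,480)])],0)
c=d['wrist']; c['mask']=m
q=proj(c,PAN,[(x,y,0) for x,y in((-75,115),(-75,-115))]); print(q)
print('wrist',*fit([c],PAN,(0,1,3)))
print('wrist free z',*fit([c],PAN))
print('wrist+top',*fit([c,d0['top']],PAN))
E
```

```text
t 1.25 meas loc mm [-50.24  90.9   70.75] cmd loc [-50.09  89.71  70.06] F loc [-0.38  0.43 -0.81] w -0.0001 tilt [ 0.     0.001 -1.   ] [-0.001  1.     0.001]
[[360.90177615 203.92420384]
 [-12.7774535  202.78372154]]
wrist [0.5036916  0.19676897 0.068      0.08988996] 0.26451864958519994
wrist free z [0.50141436 0.19784109 0.07212391 0.09278942] 0.08171283445725488
wrist+top [0.50091342 0.19753082 0.0727169  0.09360546] 0.08063030295919513
```

```bash
echo '[0.5011,0.1977,0.070,0.0935]' > pan.json
python3 - <<'E'
from plan import *
loc(); print(row((-50,90,20),tool(1))); print(row((-50,90,12),tool(1)))
E
```

```text
t 1.25 meas loc mm [-51.08  91.38  68.85] cmd loc [-50.92  90.2   68.17] F loc [-0.38  0.43 -0.81] w -0.0001 tilt [ 0.     0.001 -1.   ] [-0.002  1.     0.001]
[ 0.0023  0.1204 -0.0005 -0.      0.001  -0.    ]
[ 0.0024  0.1404 -0.0005 -0.      0.001  -0.    ]
```

>>> move_arm([
  [[0.001,0.06,-0.0005,0,0,0],[0.002,0.12,-0.0005,0,0,0],[0.0024,0.14,-0.0005,0,0,0],[0.0024,0.14,-0.0005,0,0,0],[0.0024,0.14,-0.0005,0,0,0],[0.0024,0.14,-0.0005,0,0,0]],
])

```text
t: 1.75
tcp_pos: [0.4423, 0.2836, 0.0763]
eef_rot: [-1.558, -0.193, -0.045]
ft_force: [-0.7, 0.9, 0.4]
gripper_width: -0.0001
```

Run:
```python
from plan import *
commit([0.0024,0.14,-0.0005,0,0,0]); loc()
from station import imaging
import pickle
d={n:imaging.capture(n) for n in('wrist','scene')}
pickle.dump(d,open('d2.pkl','wb'))
print(proj(d['wrist'],PAN,[(*P[k],3) for k in P]).round(0).tolist())
w=d['wrist']['img'][60:420,60:540]; s=cv2.resize(d['scene']['img'][190:290,440:540],(360,360),interpolation=cv2.INTER_CUBIC)
cv2.imwrite('pics/a2.png',cv2.resize(np.hstack([w,s]),(800,343)))
loc()
```

```text
t 1.75 meas loc mm [-49.06  90.99  13.77] cmd loc [-49.98  90.    12.17] F loc [-0.59  0.95  0.47] w -0.0001 tilt [ 0.001  0.002 -1.   ] [-0.001  1.     0.002]
[[320.0, 279.0], [199.0, 279.0], [152.0, 364.0], [111.0, 438.0], [6.0, 438.0]]
t 1.85 meas loc mm [-48.98  90.93  13.7 ] cmd loc [-49.98  90.    12.17] F loc [ 0.38 -0.65  0.43] w -0.0003 tilt [ 0.002  0.002 -1.   ] [-0.001  1.     0.002]
```

View pics/a2.png

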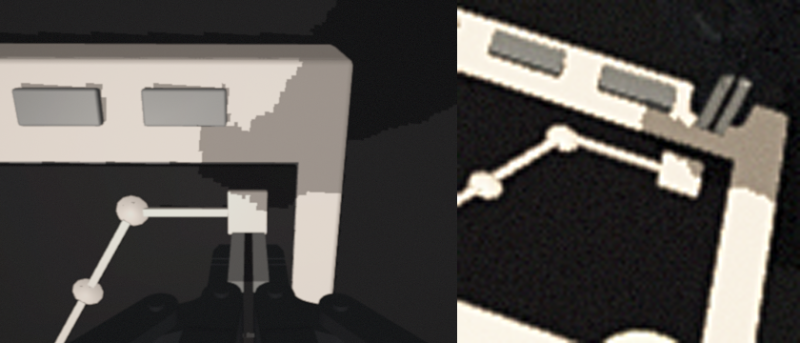

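Run:
```python
from plan import *; import pickle
d=pickle.load(open('d2.pkl','rb'))
pts=[(-49,91,13.7),(-49,91,33.7),(-60,91,13.7),(-38,91,13.7),(-50,90,3)]
print('wrist crop',((proj(d['wrist'],PAN,pts)-60)*.952).round().tolist())
print('scene crop',((proj(d['scene'],PAN,pts)-[440,190])*3.43+[457,0]).round().tolist())
s=d['scene']['img'][190:270,470:570]
cv2.imwrite('pics/a3.png',cv2.convertScaleAbs(cv2.resize(s,(800,600),interpolation=cv2.INTER_CUBIC),alpha=2,beta=20))
```

```text
wrist crop [[250.0, 220.0], [250.0, 239.0], [250.0, 199.0], [250.0, 239.0], [248.0, 209.0]]
scene crop [[686.0, 158.0], [700.0, 131.0], [689.0, 143.0], [683.0, 173.0], [677.0, 170.0]]
```

View pics/a3.png

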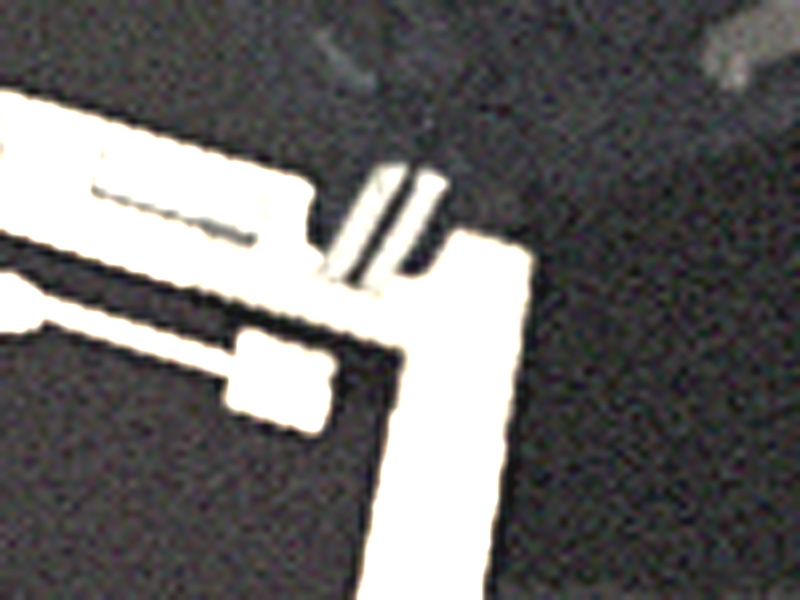

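Run:
```python
from plan import *; import pickle
d=pickle.load(open('d2.pkl','rb'))
def tri(ca,cb,a,b):
    M=lambda c: np.array(c['mtx'])@np.c_[cv2.Rodrigues(np.array(c['rvec'],float))[0],np.ravel(c['tvec'])]
    X=cv2.triangulatePoints(M(ca),M(cb),np.array(a,float).reshape(2,1),np.array(b,float).reshape(2,1)); w=(X[:3]/X[3]).ravel()
    return ((w-t)@R*1000).round(1)
print(tri(d['wrist'],d['scene'],(320.5,303.7),(514.4,228)))
print(tri(d['wrist'],d['scene'],(319.5,283),(470+282/8,190+382/7.5)), 'square')
print(proj(d['scene'],PAN,[(-50,90,3),(-49,91,13.7),(-38,91,13.7),(-38,91,33)]).round(1))
w=d['wrist']['img'][230:380,220:420]
s=d['scene']['img'][150:270,460:560]
g=lambda i:np.uint8(255*(i/255.)**.45)
cv2.imwrite('pics/a4.png',np.hstack([g(cv2.resize(w,(400,300),interpolation=cv2.INTER_CUBIC)),cv2.resize(g(s),(400,480),interpolation=cv2.INTER_NEAREST)[:300]]))
```

```text
[-52.2  94.   34.1]
[-47.7  91.4   3. ] square
[[504.1 239.5]
 [506.8 236.1]
 [505.9 240.4]
 [510.  232.9]]
```

View pics/a4.png

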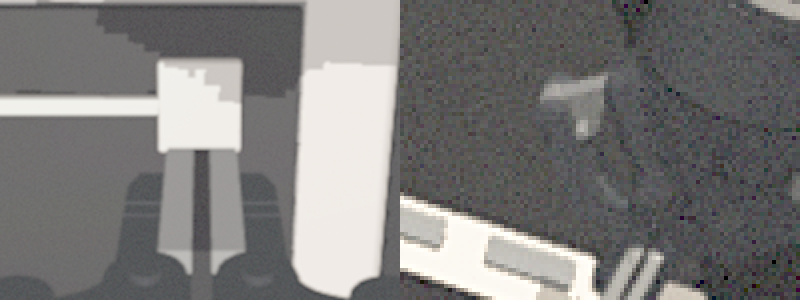

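The square pad triangulates to (-47.7, 91.4, 3.0) in the panel frame, so the fit holds. The visible grey finger ends look about 20 mm higher than the TCP, which doesn't match the description, so I'll find the contact height by feel in small steps.

>>> move_arm([
  [[0,0.005,0,0,0,0],[0,0.01,0,0,0,0],[0,0.015,0,0,0,0],[0,0.015,0,0,0,0],[0,0.015,0,0,0,0]],
])

```text
t: 2.27
tcp_pos: [0.4427, 0.283, 0.0689]
eef_rot: [-1.559, -0.191, -0.044]
ft_force: [-0.4, 0.3, 0.6]
gripper_width: 0.0002
```

Run:
```python
from plan import *
commit([0,0.015,0,0,0,0]); loc()
```

```text
t 2.27 meas loc mm [-49.81  90.36   6.41] cmd loc [-49.98  90.     6.17] F loc [-0.32  0.29  0.62] w 0.0002 tilt [-0.     0.001 -1.   ] [-0.001  1.     0.001]
```

Near the pad, no contact yet. Stepping down 2 mm at a time.

>>> move_arm([
  [[0,0.003,0,0,0,0],[0,0.005,0,0,0,0],[0,0.005,0,0,0,0],[0,0.005,0,0,0,0]],
])

```text
t: 2.6
tcp_pos: [0.4431, 0.2831, 0.067]
eef_rot: [-1.558, -0.192, -0.044]
ft_force: [-1.1, -0.6, -0.3]
gripper_width: -0.0
```

>>> move_arm([
  [[0,0.002,0,0,0,0],[0,0.004,0,0,0,0],[0,0.004,0,0,0,0],[0,0.004,0,0,0,0]],
])

```text
t: 2.93
tcp_pos: [0.4433, 0.2831, 0.0655]
eef_rot: [-1.558, -0.192, -0.044]
ft_force: [0.1, 0.7, 0.9]
gripper_width: 0.0
```

Run:
```python
from plan import *
commit([0,0.009,0,0,0,0]); loc()
```

```text
t 2.93 meas loc mm [-49.69  90.44   2.91] cmd loc [-49.98  90.     2.57] F loc [0.31 0.7  0.85] w 0.0 tilt [ 0.     0.001 -1.   ] [-0.001  1.     0.001]
```

>>> move_arm([
  [[0,0.002,0,0,0,0],[0,0.004,0,0,0,0],[0,0.004,0,0,0,0],[0,0.004,0,0,0,0]],
])

```text
t: 3.27
tcp_pos: [0.4435, 0.2831, 0.0639]
eef_rot: [-1.558, -0.192, -0.044]
ft_force: [0.1, 0.3, 0.7]
gripper_width: -0.0003
```

Run:
```python
from plan import *
commit([0,0.004,0,0,0,0]); loc()
```

```text
t 3.27 meas loc mm [-49.71  90.42   1.3 ] cmd loc [-49.98  90.     0.97] F loc [0.23 0.26 0.68] w -0.0003 tilt [ 0.     0.001 -1.   ] [-0.001  1.     0.001]
```

>>> move_arm([
  [[0,0.002,0,0,0,0],[0,0.004,0,0,0,0],[0,0.004,0,0,0,0],[0,0.004,0,0,0,0]],
])

```text
t: 3.6
tcp_pos: [0.4437, 0.2832, 0.0623]
eef_rot: [-1.558, -0.192, -0.044]
ft_force: [-0.9, -0.5, 0.2]
gripper_width: 0.0
```

Run:
```python
from plan import *
commit([0,0.004,0,0,0,0]); loc()
from station import imaging
import pickle
d={n:imaging.capture(n) for n in('wrist','scene')}
pickle.dump(d,open('d3.pkl','wb')); loc()
w=d['wrist']['img'][200:400,180:460]
s=d['scene']['img'][200:260,480:540]
g=lambda i:np.uint8(255*(i/255.)**.45)
cv2.imwrite('pics/a5.png',np.hstack([g(cv2.resize(w,(420,300),interpolation=cv2.INTER_CUBIC)),g(cv2.resize(s,(300,300),interpolation=cv2.INTER_CUBIC))]))
```

```text
t 3.60 meas loc mm [-49.73  90.44  -0.3 ] cmd loc [-49.98  90.    -0.63] F loc [-0.93 -0.43  0.39] w 0.0 tilt [ 0.     0.001 -1.   ] [-0.001  1.     0.001]
t 3.70 meas loc mm [-49.66  90.46  -0.24] cmd loc [-49.98  90.    -0.63] F loc [-0.24  0.3   0.12] w 0.0001 tilt [ 0.     0.001 -1.   ] [-0.001  1.     0.001]
```

View pics/a5.png

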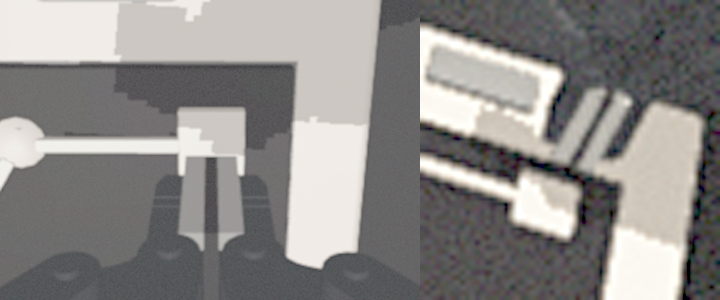

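The fingers' visible ends are still clearly above the pad: in the scene crop the tip is at (582,165) and the pad at (545,205). No force is felt either. The real tips sit roughly 20 mm behind the reported TCP, so I'll keep feeling downward.

>>> move_arm([
  [[0,0.004,0,0,0,0],[0,0.008,0,0,0,0],[0,0.008,0,0,0,0],[0,0.008,0,0,0,0]],
])

```text
t: 4.03
tcp_pos: [0.4442, 0.2832, 0.059]
eef_rot: [-1.559, -0.191, -0.044]
ft_force: [-0.3, 0.1, -0.1]
gripper_width: -0.0001
```

Run:
```python
from plan import *
commit([0,0.008,0,0,0,0]); loc()
import pickle
d=pickle.load(open('d3.pkl','rb'))
def tri(ca,cb,a,b):
    M=lambda c: np.array(c['mtx'])@np.c_[cv2.Rodrigues(np.array(c['rvec'],float))[0],np.ravel(c['tvec'])]
    X=cv2.triangulatePoints(M(ca),M(cb),np.array(a,float).reshape(2,1),np.array(b,float).reshape(2,1)); w=(X[:3]/X[3]).ravel()
    return ((w-t)@R*1000).round(1)
print(tri(d['wrist'],d['scene'],(320.7,304.7),(512.4,233)))
```

```text
t 4.03 meas loc mm [-49.78  90.4   -3.61] cmd loc [-49.98  90.    -3.83] F loc [-0.27  0.11 -0.04] w -0.0001 tilt [-0.     0.001 -1.   ] [-0.001  1.     0.001]
[-52.9  94.6  21.4]
```

>>> move_arm([
  [[0,0.004,0,0,0,0],[0,0.008,0,0,0,0],[0,0.008,0,0,0,0],[0,0.008,0,0,0,0]],
])

```text
t: 4.37
tcp_pos: [0.4447, 0.2832, 0.0559]
eef_rot: [-1.559, -0.191, -0.044]
ft_force: [0.2, 1.2, 0.3]
gripper_width: -0.0001
```

>>> move_arm([
  [[0,0.004,0,0,0,0],[0,0.007,0,0,0,0],[0,0.007,0,0,0,0],[0,0.007,0,0,0,0]],
])

```text
t: 4.7
tcp_pos: [0.4451, 0.2833, 0.0531]
eef_rot: [-1.558, -0.192, -0.044]
ft_force: [0.4, -0.1, 0.3]
gripper_width: -0.0003
```

>>> move_arm([
  [[0,0.003,0,0,0,0],[0,0.006,0,0,0,0],[0,0.006,0,0,0,0],[0,0.006,0,0,0,0]],
])

```text
t: 5.03
tcp_pos: [0.4455, 0.2833, 0.0508]
eef_rot: [-1.558, -0.192, -0.044]
ft_force: [0.5, 0.4, 0.6]
gripper_width: 0.0001
```

Run:
```python
from plan import *
commit([0,0.021,0,0,0,0]); loc()
```

```text
t 5.03 meas loc mm [-49.73  90.44 -11.92] cmd loc [-49.99  90.   -12.23] F loc [0.57 0.33 0.51] w 0.0001 tilt [ 0.     0.001 -1.   ] [-0.001  1.     0.001]
```

>>> move_arm([
  [[0,0.003,0,0,0,0],[0,0.006,0,0,0,0],[0,0.006,0,0,0,0],[0,0.006,0,0,0,0]],
])

```text
t: 5.37
tcp_pos: [0.4458, 0.2833, 0.0484]
eef_rot: [-1.559, -0.191, -0.044]
ft_force: [0.1, 0.0, -0.1]
gripper_width: -0.0001
```

Run:
```python
from plan import *
commit([0,0.006,0,0,0,0]); loc()
from station import imaging
import pickle
d={n:imaging.capture(n) for n in('wrist','scene')}
pickle.dump(d,open('d4.pkl','wb')); loc()
w=d['wrist']['img'][200:400,180:460]
s=d['scene']['img'][200:260,480:540]
g=lambda i:np.uint8(255*(i/255.)**.45)
cv2.imwrite('pics/a6.png',np.hstack([g(cv2.resize(w,(420,300),interpolation=cv2.INTER_CUBIC)),g(cv2.resize(s,(300,300),interpolation=cv2.INTER_CUBIC))]))
```

```text
t 5.37 meas loc mm [-49.76  90.41 -14.35] cmd loc [-49.99  90.   -14.63] F loc [ 0.07  0.02 -0.11] w -0.0001 tilt [ 0.     0.001 -1.   ] [-0.001  1.     0.001]
t 5.47 meas loc mm [-49.66  90.48 -14.25] cmd loc [-49.99  90.   -14.63] F loc [ 0.15 -0.07 -0.57] w -0.0 tilt [ 0.     0.001 -1.   ] [-0.001  1.     0.001]
```

View pics/a6.png

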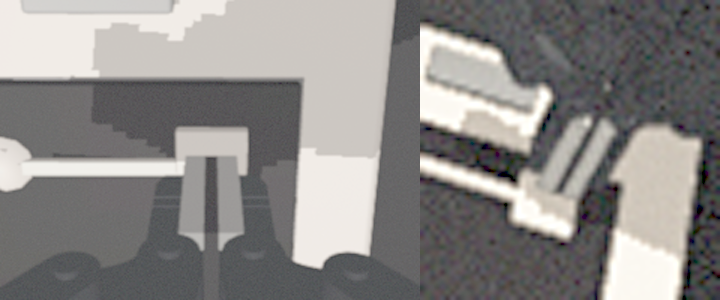

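Tips are now a few mm above the pad: in the scene crop the tips are at (562,190) and the pad centre at (545,203). The triangulated front edge suggests the tip also lies a few mm towards -x and +y of the reported TCP. I'll aim with a (+7, -2) mm offset, which keeps the tip on the line either way, and let force decide.

Run:
```python
from plan import *
print(row((-43,88,-14.6)));print(row((-43,88,-16.2)));
```

```text
[ 0.0175 -0.0001 -0.005   0.      0.      0.    ]
[ 0.0175  0.0039 -0.005   0.      0.      0.    ]
```

>>> move_arm([
  [[0.009,0,-0.003,0,0,0],[0.0175,0,-0.005,0,0,0],[0.0175,0.002,-0.005,0,0,0],[0.0175,0.004,-0.005,0,0,0],[0.0175,0.004,-0.005,0,0,0],[0.0175,0.004,-0.005,0,0,0]],
])

```text
t: 5.97
tcp_pos: [0.4531, 0.282, 0.0478]
eef_rot: [-1.559, -0.191, -0.044]
ft_force: [0.0, 0.4, -0.2]
gripper_width: 0.0001
```

Run:
```python
from plan import *
commit([0.0175,0.004,-0.005,0,0,0]); loc()
```

```text
t 5.97 meas loc mm [-42.79  88.4  -15.96] cmd loc [-42.99  88.   -16.24] F loc [ 0.02  0.35 -0.2 ] w 0.0001 tilt [ 0.     0.001 -1.   ] [-0.001  1.     0.001]
```

>>> move_arm([
  [[0,0.002,0,0,0,0],[0,0.004,0,0,0,0],[0,0.004,0,0,0,0],[0,0.004,0,0,0,0]],
])

```text
t: 6.3
tcp_pos: [0.4534, 0.2821, 0.0463]
eef_rot: [-1.558, -0.192, -0.044]
ft_force: [0.1, -0.3, -0.2]
gripper_width: -0.0001
```

>>> move_arm([
  [[0,0.002,0,0,0,0],[0,0.004,0,0,0,0],[0,0.004,0,0,0,0],[0,0.004,0,0,0,0]],
])

```text
t: 6.63
tcp_pos: [0.4536, 0.2821, 0.0447]
eef_rot: [-1.558, -0.192, -0.044]
ft_force: [-1.2, 0.4, 0.4]
gripper_width: 0.0002
```

>>> move_arm([
  [[0,0.002,0,0,0,0],[0,0.004,0,0,0,0],[0,0.004,0,0,0,0],[0,0.004,0,0,0,0]],
])

```text
t: 6.97
tcp_pos: [0.4539, 0.2821, 0.0431]
eef_rot: [-1.558, -0.192, -0.044]
ft_force: [0.5, -0.2, -0.4]
gripper_width: 0.0003
```

Run:
```python
from plan import *
commit([0,0.012,0,0,0,0]); loc()
from station import imaging
import pickle
d={n:imaging.capture(n) for n in('wrist','scene')}
pickle.dump(d,open('d5.pkl','wb')); loc(); print(telemetry.sense()['ft_torque'],telemetry.sense()['joint_torque'])
w=d['wrist']['img'][200:400,180:460]
s=d['scene']['img'][200:260,480:540]
g=lambda i:np.uint8(255*(i/255.)**.45)
cv2.imwrite('pics/a7.png',np.hstack([g(cv2.resize(w,(420,300),interpolation=cv2.INTER_CUBIC)),g(cv2.resize(s,(300,300),interpolation=cv2.INTER_CUBIC))]))
```

```text
t 6.97 meas loc mm [-42.72  88.45 -20.71] cmd loc [-42.99  88.   -21.04] F loc [ 0.43 -0.27 -0.44] w 0.0003 tilt [ 0.     0.001 -1.   ] [-0.001  1.     0.001]
t 7.07 meas loc mm [-42.67  88.46 -20.65] cmd loc [-42.99  88.   -21.04] F loc [ 0.96 -0.34 -0.52] w -0.0002 tilt [ 0.     0.001 -1.   ] [-0.001  1.     0.001]
[ 0.01622347  0.13217675 -0.00536187] [-5.07945777e-03 -6.80392957e+01  4.47886276e+01 -1.92639627e+00
 -3.57943391e-01 -1.76863327e-04]
```

View pics/a7.png

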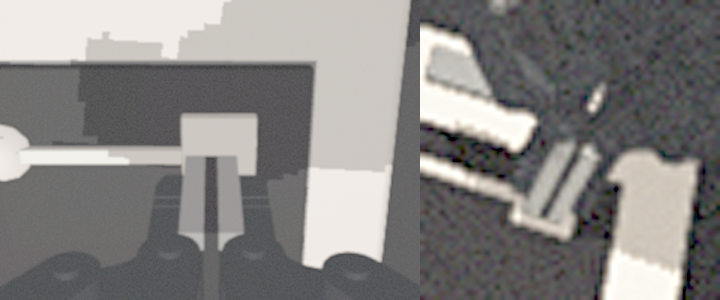

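```bash
cat >> plan.py <<'E'
def tri(ca,cb,a,b):
    M=lambda c: np.array(c['mtx'])@np.c_[cv2.Rodrigues(np.array(c['rvec'],float))[0],np.ravel(c['tvec'])]
    X=cv2.triangulatePoints(M(ca),M(cb),np.array(a,float).reshape(2,1),np.array(b,float).reshape(2,1)); w=(X[:3]/X[3]).ravel()
    return ((w-t)@R*1000).round(1)
E
python3 - <<'E'
from plan import *; import pickle
d=pickle.load(open('d5.pkl','rb'))
for dx in(-1,0,1):
  for dy in(-1,0,1): print(dx,dy,tri(d['wrist'],d['scene'],(320.7,304.7),(506.6+dx,243.4+dy)))
# wrist check of pad corners at z=3
print(((proj(d['wrist'],PAN,[(-62,90,3),(-38,90,3),(-50,30,3)])-[180,200])*1.5).round(1))
print(((proj(d['scene'],PAN,rect(P['sq'],12,10,3))-[480,200])*5+[420,0]).round(0))
E
```

```text
-1 -1 [-46.3  91.5   1.4]
-1 0 [-45.5  91.9  -0. ]
-1 1 [-44.6  92.3  -1.5]
0 -1 [-46.5  92.4   2.1]
0 0 [-45.7  92.8   0.6]
0 1 [-44.8  93.2  -0.8]
1 -1 [-46.7  93.4   2.7]
1 0 [-45.8  93.7   1.3]
1 1 [-45.   94.1  -0.2]
[[219.9 109.4]
 [219.2 188.4]
 [ -0.3 149.3]]
[[565. 231.]
 [507. 212.]
 [517. 165.]
 [574. 184.]]
```

By triangulation the visible tip is at about z = 0.6 ± 2 mm, so it is right at the pad, but there is still no force. Continuing in 1.2 mm steps.

>>> move_arm([
  [[0,0.0015,0,0,0,0],[0,0.003,0,0,0,0],[0,0.003,0,0,0,0],[0,0.003,0,0,0,0]],
])

```text
t: 7.4
tcp_pos: [0.454, 0.2821, 0.042]
eef_rot: [-1.558, -0.192, -0.044]
ft_force: [0.0, -0.6, -0.0]
gripper_width: 0.0
```

Run:
```python
from plan import *
commit([0,0.003,0,0,0,0]); loc(); print(telemetry.sense()['ft_torque'])
```

```text
t 7.40 meas loc mm [-42.72  88.46 -21.91] cmd loc [-42.99  88.   -22.24] F loc [-0.04 -0.6  -0.02] w 0.0 tilt [ 0.     0.001 -1.   ] [-0.001  1.     0.001]
[-0.012025    0.11085913 -0.01035844]
```

Run:
```python
from plan import *; import pickle
from station import imaging
d={n:imaging.capture(n) for n in('wrist','scene')}; pickle.dump(d,open('d6.pkl','wb'))
m=np.ones((480,640),np.uint8)
cv2.fillPoly(m,[np.array([(60,480),(170,370),(270,320),(275,290),(370,290),(400,380),(640,480)])],0)
for k in range(1,7):
    if k==5 and 0: continue
    c=pickle.load(open(f'd{k}.pkl','rb'))['wrist']; c['mask']=m
    print(k,*fit([c],PAN,(0,1,2)))
```

```text
1 [0.50144883 0.19766242 0.07226088 0.0935    ] 0.083470152275137
2 [0.50080297 0.1979882  0.07271122 0.0935    ] 0.14932605577777722
3 [0.50020784 0.19817535 0.07336422 0.0935    ] 0.16801961534952167
4 [0.50030043 0.19816274 0.07285879 0.0935    ] 0.16063483896168615
5 [0.50078797 0.19785804 0.07211135 0.0935    ] 0.1666666869258028
6 [0.50053224 0.19791882 0.07241471 0.0935    ] 0.1659219084362635
```

Fitting the panel in the wrist image shows it hasn't moved since the start (z ≈ 0.0725 throughout), so there's no contact yet. Continuing gently.

>>> move_arm([
  [[0,0.0015,0,0,0,0],[0,0.003,0,0,0,0],[0,0.003,0,0,0,0],[0,0.003,0,0,0,0]],
])

```text
t: 7.83
tcp_pos: [0.4542, 0.2822, 0.0408]
eef_rot: [-1.558, -0.192, -0.044]
ft_force: [-0.0, 0.8, 0.2]
gripper_width: 0.0002
```

>>> move_arm([
  [[0,0.0015,0,0,0,0],[0,0.003,0,0,0,0],[0,0.003,0,0,0,0],[0,0.003,0,0,0,0]],
])

```text
t: 8.17
tcp_pos: [0.4544, 0.2822, 0.0396]
eef_rot: [-1.558, -0.192, -0.044]
ft_force: [0.6, -0.1, 0.4]
gripper_width: 0.0002
```

Run:
```python
from plan import *; import pickle
commit([0,0.006,0,0,0,0]); loc()
from station import imaging
d={n:imaging.capture(n) for n in('wrist','scene')}; pickle.dump(d,open('d7.pkl','wb'))
# fingertip outline in scene: difference between last two scene frames vs first
a=pickle.load(open('d0.pkl','rb'))['scene']['img'][195:275,470:540]; b=d['scene']['img'][195:275,470:540]
g=lambda i:np.uint8(255*(i/255.)**.45)
z=lambda i:cv2.resize(g(i),(390,446),interpolation=cv2.INTER_NEAREST)
cv2.imwrite('pics/a8.png',np.hstack([z(a),z(b)]))
```

```text
t 8.17 meas loc mm [-42.71  88.46 -24.29] cmd loc [-42.99  88.   -24.64] F loc [ 0.61 -0.15  0.3 ] w 0.0002 tilt [ 0.     0.001 -1.   ] [-0.001  1.     0.001]
```

View pics/a8.png

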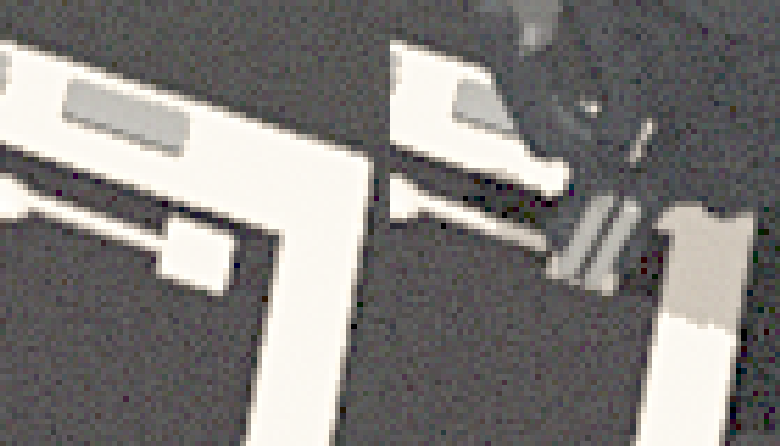

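The tips now visually cover most of the square pad, with the tip edge at (580,278) near the pad's lower edge. Contact must be very close.

>>> move_arm([
  [[0,0.0015,0,0,0,0],[0,0.003,0,0,0,0],[0,0.003,0,0,0,0],[0,0.003,0,0,0,0]],
])

```text
t: 8.6
tcp_pos: [0.4547, 0.2822, 0.0385]
eef_rot: [-1.558, -0.192, -0.044]
ft_force: [-0.3, 0.4, 1.8]
gripper_width: -0.0001
```

>>> move_arm([
  [[0,0.001,0,0,0,0],[0,0.002,0,0,0,0],[0,0.002,0,0,0,0],[0,0.002,0,0,0,0]],
])

```text
t: 8.93
tcp_pos: [0.4548, 0.2823, 0.0377]
eef_rot: [-1.558, -0.192, -0.044]
ft_force: [-0.3, -0.1, 2.4]
gripper_width: 0.0
```

Run:
```python
from plan import *
commit([0,0.005,0,0,0,0]); loc(); print(telemetry.sense()['ft_torque'])
```

```text
t 8.93 meas loc mm [-42.61  88.5  -26.22] cmd loc [-42.99  88.01 -26.64] F loc [ 0.04 -0.07  2.42] w 0.0 tilt [ 0.     0.001 -1.   ] [-0.001  1.     0.001]
[-0.02122499  0.10689071  0.04123903]
```

```bash
cat >> plan.py <<'E'
def ray(c,px,z):
    Rc=cv2.Rodrigues(np.array(c['rvec'],float))[0]; o=-Rc.T@np.ravel(c['tvec'])
    v=Rc.T@np.linalg.solve(np.array(c['mtx']),np.r_[px,1]); o=(o-t)@R*1000; v=v@R; return (o+v*(z-o[2])/v[2]).round(1)
E
python3 - <<'E'
from plan import *; import pickle
d=pickle.load(open('d7.pkl','rb'))
for z in(-3,1,4): print(z,ray(d['wrist'],(320.7,304.7),z),ray(d['scene'],(504.1,244.9),z))
# pad near-edge corners in scene, d0 left picture: (157,268),(220,293) crop
c=pickle.load(open('d0.pkl','rb'))['scene']
for q in((157,268),(222,293),(237,237),(172,213)): print(ray(c,(q[0]/5.57+470,q[1]/5.57+195),3))
E
```

```text
-3 [-46.5  87.7  -3. ] [-43.5  93.1  -3. ]
1 [-48.6  87.7   1. ] [-39.3  92.2   1. ]
4 [-50.2  87.7   4. ] [-36.2  91.6   4. ]
[-36.8  81.6   3. ]
[-35.4 102.    3. ]
[-61.6 103.3   3. ]
[-62.8  82.6   3. ]
```

Contact found: 1.8 N, then 2.4 N after 0.8 mm more, which matches the panel's springs. Pressing slightly more to ride safely.

>>> move_arm([
  [[0,0.001,0,0,0,0],[0,0.002,0,0,0,0],[0,0.003,0,0,0,0],[0,0.003,0,0,0,0],[0,0.003,0,0,0,0]],
])

```text
t: 9.35
tcp_pos: [0.455, 0.2823, 0.0365]
eef_rot: [-1.558, -0.192, -0.044]
ft_force: [-0.5, -0.1, 3.8]
gripper_width: 0.0001
```

Run:
```python
from plan import *; import pickle
commit([0,0.003,0,0,0,0]); loc()
from station import imaging
fs=[]
for k in range(3):
    d=imaging.capture('wrist'); fs.append(R.T@telemetry.sense()['ft_force'])
print(np.mean(fs,0).round(2)); d={'wrist':d}; pickle.dump(d,open('d8.pkl','wb'))
w=d['wrist']['img'][200:420,20:460]
g=lambda i:np.uint8(255*(i/255.)**.45)
cv2.imwrite('pics/a9.png',cv2.resize(g(w),(800,400),interpolation=cv2.INTER_CUBIC))
print(row((-43,60,-27.84)))
```

```text
t 9.35 meas loc mm [-42.62  88.52 -27.43] cmd loc [-42.99  88.01 -27.84] F loc [ 0.11 -0.03  3.84] w 0.0001 tilt [ 0.     0.001 -1.   ] [-0.001  1.     0.001]
[-0.03  0.2   4.1 ]
[-0.0001  0.     -0.07    0.      0.      0.    ]
```

View pics/a9.png

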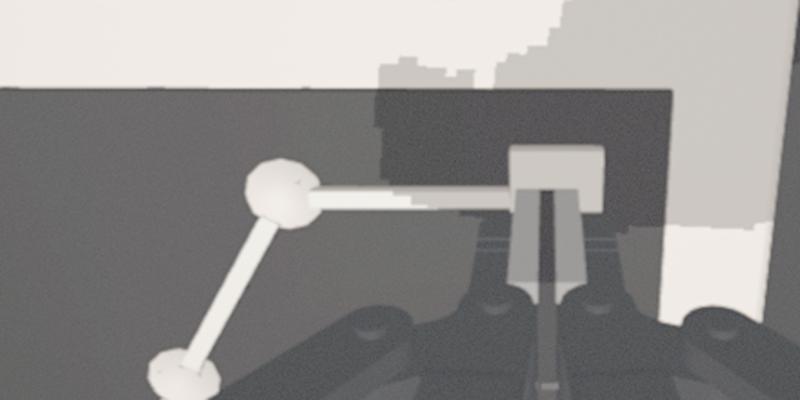

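The wrist camera sits on the key side, so it shows the fingers' -x edge while the scene view shows their +x edge. Together they put the tip laterally at the TCP: at contact the -x edge is at crop row 190, just over the line, and the finger centre is at column 547 against the pad's 556. Only the height differs from the stated TCP. So I drop the offset and centre on the line (x = -50) while sliding off the pad at 4 N.

Run:
```python
from plan import *
print(row((-50.4,88,-27.84)),row((-50.4,57.5,-27.84)))
```

```text
[-0.0185  0.      0.      0.      0.      0.    ] [-0.0186  0.     -0.0762  0.      0.      0.    ]
```

>>> move_arm([
  [[-0.009,0,0,0,0,0],[-0.0186,0,0,0,0,0],[-0.0186,0,-0.012,0,0,0],[-0.0186,0,-0.025,0,0,0],[-0.0186,0,-0.038,0,0,0],[-0.0186,0,-0.051,0,0,0],[-0.0186,0,-0.064,0,0,0],[-0.0186,0,-0.076,0,0,0]],
])

```text
t: 10.17
tcp_pos: [0.4505, 0.2506, 0.0353]
eef_rot: [-1.558, -0.191, -0.044]
ft_force: [-1.0, 1.9, 3.0]
gripper_width: 0.0001
```

```bash
cat >> plan.py <<'E'
def avg(n=4):
    from station import imaging
    import pickle
    fs=[]
    for k in range(n): c=imaging.capture('wrist'); fs.append(R.T@telemetry.sense()['ft_force'])
    pickle.dump(c,open('last.pkl','wb')); print('Favg',np.mean(fs,0).round(2)); loc()
E
python3 - <<'E'
from plan import *
commit([-0.0186,0,-0.076,0,0,0]); loc(); avg()
E
```

```text
t 10.17 meas loc mm [-50.13  57.37 -27.52] cmd loc [-50.4   57.6  -27.83] F loc [-0.41  2.    3.09] w 0.0001 tilt [ 0.     0.001 -1.   ] [-0.001  1.     0.001]
Favg [ 0.43 -1.58  3.38]
t 10.37 meas loc mm [-50.15  57.36 -27.58] cmd loc [-50.4   57.6  -27.83] F loc [ 0.44 -2.26  3.53] w 0.0 tilt [ 0. -0. -1.] [-0.  1. -0.]
```

3.4 N on the line, against 4.0 N on the pad. The drop matches the 0.6 mm step from pad to rib. On to bead 1.

>>> move_arm([
  [[0,0,-0.012,0,0,0],[0,0,-0.024,0,0,0],[0,0,-0.036,0,0,0],[0,0,-0.048,0,0,0],[0,0,-0.06,0,0,0],[0,0,-0.069,0,0,0],[0,0,-0.069,0,0,0]],
])

```text
t: 10.95
tcp_pos: [0.4531, 0.2229, 0.0353]
eef_rot: [-1.559, -0.191, -0.044]
ft_force: [-0.5, -1.8, 4.5]
gripper_width: -0.0
```

Run:
```python
from plan import *
commit([0,0,-0.069,0,0,0]); loc(); avg(3)
print(row((-25,15,-27.83)))
```

```text
t 10.95 meas loc mm [-50.05  29.61 -27.49] cmd loc [-50.37  30.   -27.84] F loc [ 0.06 -1.74  4.56] w -0.0 tilt [ 0.  0. -1.] [-0.  1.  0.]
Favg [ 0.86 -3.33  4.63]
t 11.10 meas loc mm [-50.07  29.93 -27.58] cmd loc [-50.37  30.   -27.84] F loc [ 0.94 -2.9   5.33] w 0.0002 tilt [ 0. -0. -1.] [-0.  1. -0.]
[ 0.0634 -0.     -0.0376  0.      0.      0.    ]
```

>>> move_arm([
  [[0.01,0,-0.006,0,0,0],[0.02,0,-0.012,0,0,0],[0.03,0,-0.018,0,0,0],[0.04,0,-0.024,0,0,0],[0.05,0,-0.03,0,0,0],[0.06,0,-0.036,0,0,0],[0.063,0,-0.0375,0,0,0],[0.063,0,-0.0375,0,0,0]],
])

```text
t: 11.77
tcp_pos: [0.4801, 0.2109, 0.0392]
eef_rot: [-1.559, -0.192, -0.045]
ft_force: [1.0, -1.2, 4.2]
gripper_width: -0.0003
```

Run:
```python
from plan import *
commit([0.063,0,-0.0375,0,0,0]); loc(); avg(3)
print(row((0,0,-27.83)))
```

```text
t 11.77 meas loc mm [-24.09  15.15 -27.47] cmd loc [-25.15  15.02 -27.84] F loc [ 1.48 -1.27  4.04] w -0.0003 tilt [ 0.001  0.001 -1.   ] [-0.     1.     0.001]
Favg [ 2.05 -0.99  3.62]
t 11.92 meas loc mm [-24.36  15.36 -27.37] cmd loc [-25.15  15.02 -27.84] F loc [ 1.29 -0.89  4.31] w -0.0001 tilt [ 0.001  0.001 -1.   ] [-0.001  1.     0.001]
[ 0.0628 -0.0001 -0.0376  0.      0.      0.    ]
```

>>> move_arm([
  [[0.01,0,-0.006,0,0,0],[0.02,0,-0.012,0,0,0],[0.03,0,-0.018,0,0,0],[0.04,0,-0.024,0,0,0],[0.05,0,-0.03,0,0,0],[0.06,0,-0.036,0,0,0],[0.062,0,-0.0375,0,0,0],[0.062,0,-0.0375,0,0,0]],
])

```text
t: 12.58
tcp_pos: [0.5058, 0.1984, 0.0429]
eef_rot: [-1.559, -0.192, -0.045]
ft_force: [0.6, -0.2, 4.6]
gripper_width: 0.0004
```

Run:
```python
from plan import *
commit([0.062,0,-0.0375,0,0,0]); loc(); avg(3)
print(row((25,-15,-27.7)))
```

```text
t 12.58 meas loc mm [  0.68   0.21 -27.46] cmd loc [ -0.34   0.05 -27.85] F loc [ 1.28 -0.23  4.47] w 0.0004 tilt [ 0.001  0.001 -1.   ] [-0.     1.     0.001]
Favg [ 2.23 -1.35  4.51]
t 12.73 meas loc mm [  0.54   0.31 -27.33] cmd loc [ -0.34   0.05 -27.85] F loc [ 2.08 -1.12  4.13] w -0.0 tilt [ 0.001  0.    -1.   ] [-0.001  1.     0.   ]
[ 0.0633 -0.0004 -0.0377  0.      0.      0.    ]
```

4.5 N on bead 2, about 2.3 mm pressed. On to line 3.

>>> move_arm([
  [[0.01,0,-0.006,0,0,0],[0.02,0,-0.012,0,0,0],[0.03,0,-0.018,0,0,0],[0.04,0,-0.024,0,0,0],[0.05,0,-0.03,0,0,0],[0.06,0,-0.036,0,0,0],[0.062,0,-0.0375,0,0,0],[0.062,0,-0.0375,0,0,0]],
])

```text
t: 13.4
tcp_pos: [0.5317, 0.1857, 0.0467]
eef_rot: [-1.559, -0.192, -0.045]
ft_force: [1.0, -1.7, 3.6]
gripper_width: -0.0001
```

Run:
```python
from plan import *
commit([0.062,0,-0.0375,0,0,0]); loc(); avg(3)
print(row((49.3,-30,-27.7)))
```

```text
t 13.40 meas loc mm [ 25.53 -14.79 -27.47] cmd loc [ 24.48 -14.93 -27.86] F loc [ 1.32 -1.74  3.42] w -0.0001 tilt [ 0.001  0.001 -1.   ] [-0.     1.     0.001]
Favg [ 2.26 -1.72  3.44]
t 13.55 meas loc mm [ 25.25 -14.63 -27.37] cmd loc [ 24.48 -14.93 -27.86] F loc [ 1.29 -1.18  3.79] w 0.0 tilt [ 0.001  0.001 -1.   ] [-0.001  1.     0.001]
[ 0.062  -0.0004 -0.0378  0.      0.      0.    ]
```

>>> move_arm([
  [[0.01,0,-0.006,0,0,0],[0.02,0,-0.012,0,0,0],[0.03,0,-0.018,0,0,0],[0.04,0,-0.024,0,0,0],[0.05,0,-0.03,0,0,0],[0.06,0,-0.036,0,0,0],[0.062,0,-0.038,0,0,0],[0.062,0,-0.038,0,0,0]],
])

```text
t: 14.22
tcp_pos: [0.5576, 0.1729, 0.0504]
eef_rot: [-1.558, -0.192, -0.045]
ft_force: [1.2, -1.3, 5.0]
gripper_width: -0.0003
```

Run:
```python
from plan import *
commit([0.062,0,-0.038,0,0,0]); loc(); avg(3)
print(row((49.3,-60,-27.86)))
```

```text
t 14.22 meas loc mm [ 50.35 -29.94 -27.45] cmd loc [ 49.29 -30.1  -27.87] F loc [ 1.78 -1.38  4.75] w -0.0003 tilt [ 0.001  0.001 -1.   ] [-0.     1.     0.001]
Favg [ 2.57 -1.16  4.18]
t 14.37 meas loc mm [ 50.23 -29.86 -27.31] cmd loc [ 49.29 -30.1  -27.87] F loc [ 2.49 -1.03  4.52] w 0.0001 tilt [ 0.001  0.    -1.   ] [-0.001  1.     0.   ]
[-0.0001 -0.     -0.0748  0.      0.      0.    ]
```

>>> move_arm([
  [[0,0,-0.012,0,0,0],[0,0,-0.024,0,0,0],[0,0,-0.036,0,0,0],[0,0,-0.048,0,0,0],[0,0,-0.06,0,0,0],[0,0,-0.07,0,0,0],[0,0,-0.07,0,0,0]],
])

```text
t: 14.95
tcp_pos: [0.5594, 0.1442, 0.0501]
eef_rot: [-1.559, -0.191, -0.044]
ft_force: [-0.6, -1.8, 3.7]
gripper_width: -0.0004
```

Run:
```python
from plan import *
commit([0,0,-0.07,0,0,0]); loc(); avg(3)
print(row((49.7,-89,-27.7)))
```

```text
t 14.95 meas loc mm [ 49.52 -58.67 -27.62] cmd loc [ 49.32 -58.1  -27.87] F loc [-0.22 -1.74  3.81] w -0.0004 tilt [ 0.  0. -1.] [-0.  1.  0.]
Favg [-0.86 -3.15  3.31]
t 15.10 meas loc mm [ 49.56 -58.17 -27.62] cmd loc [ 49.32 -58.1  -27.87] F loc [-0.76 -3.2   3.3 ] w 0.0001 tilt [ 0.  0. -1.] [-0.  1.  0.]
[ 0.0009 -0.0004 -0.0773  0.      0.      0.    ]
```

>>> move_arm([
  [[0,0,-0.012,0,0,0],[0,0,-0.024,0,0,0],[0,0,-0.036,0,0,0],[0,0,-0.048,0,0,0],[0,0,-0.06,0,0,0],[0,0,-0.072,0,0,0],[0,0,-0.079,0,0,0],[0,0,-0.079,0,0,0]],
])

```text
t: 15.77
tcp_pos: [0.5625, 0.113, 0.0502]
eef_rot: [-1.559, -0.191, -0.044]
ft_force: [0.7, -3.3, 4.4]
gripper_width: -0.0002
```

Run:
```python
from plan import *; import pickle
commit([0,0,-0.079,0,0,0]); loc(); avg(4)
from station import imaging
c=pickle.load(open('last.pkl','rb')); s=imaging.capture('scene')['img']; s0=pickle.load(open('d0.pkl','rb'))['scene']['img']
diff=cv2.absdiff(s,s0).max(2)
for n,(x,y,w,h) in dict(cart=(255,330,70,60),driver=(145,250,95,110),roll=(470,280,50,50)).items(): print(n,(diff[y:y+h,x:x+w]>60).mean().round(3))
g=lambda i:np.uint8(255*(i/255.)**.6)
cv2.imwrite('pics/a10.png',np.hstack([g(c['img'][180:420,200:520]),g(cv2.resize(s[190:430,140:540],(400,240)))]))
```

```text
t 15.77 meas loc mm [ 49.7  -90.11 -27.57] cmd loc [ 49.35 -89.7  -27.87] F loc [ 1.03 -3.39  4.34] w -0.0002 tilt [ 0.  0. -1.] [-0.  1.  0.]
Favg [ 0.08 -3.17  4.75]
t 15.97 meas loc mm [ 49.61 -89.65 -27.66] cmd loc [ 49.35 -89.7  -27.87] F loc [ 0.89 -3.47  4.85] w -0.0 tilt [ 0.  0. -1.] [-0.001  1.     0.   ]
cart 0.0
driver 0.0
roll 0.013
```

View pics/a10.png

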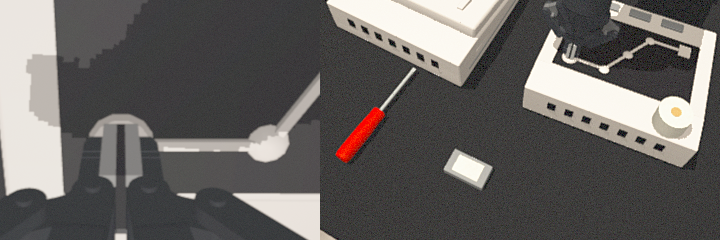

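The fingers sit centred on the round pad (wrist crop (120,125)) at about 4.5 N, roughly 2.5 mm pressed, and the loose things are unmoved. Handing in.

```bash
python3 -c "
from station import close_job; print(close_job())"
```

```text
the job is handed in; nothing more can be done
None
```

I ran the shut fingertips from the square pad along the raised line, over the three beads in order, to the round pad. I handed the job in at about 16 s of the 45 s, with the fingertips still resting on the round pad. No verdict was reported.

| Where | Contact force (N) |
|---|---|
| Square pad | about 4.0 |
| Lines between the pads and beads | 3.3–4.0 |
| Beads | 4.2–4.6 |
| Round pad, at the end | about 4.7 |

- **Line and beads:** The force rose and fell by about what the 0.6 mm height step between line and beads should give. It never dropped away at any point where I measured, between sections.
- **Panel:** From the given spring rate, the final force means the panel is pressed in about 2.5 mm. The largest single reading was 5.3 N at bead 1, about 3 mm. I had no direct reading of the panel joint.
- **Loose things:** The cartridge and screwdriver were unchanged between the first and last scene images, and the roll showed only a 1.3% pixel change. The fingers and arm stayed clear of the keys and the covered terminal.

**Check that disagreed:** contact with the square pad came with the reported TCP about 28 mm below the pad height I measured in the cameras. I therefore set the height by touch; sideways, the TCP agreed with the images. I did not find the cause.

I also aimed 7 mm off at first because I misread which side the wrist camera looks from, and corrected it while still on the square pad.

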